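# Hold a photomask aslant over the inspection lamp

### The job

Set the brightness of the inspection lamp first: slide its black dimmer knob along its track until it stands level with the orange clip. Then draw the framed mask with the blue tab straight up out of its slot, leave the other masks and everything else where they stand, and turn the blue mask so that its face leans about half-way between upright and flat. Finish while holding it still like that, centred over the lamp's bright panel with at least a hand's width (10 cm) of air below it; do not put it down or let go.

Things in the scene. Friction and masses are not known exactly. Their poses are not given: they have to be found in the camera images.
- lamp: Flat white inspection lamp, 190 (its x) x 170 (its y) x 18 mm high, fixed to the table; it may stand left or right of the rack. Origin: centre of its underside on the table; z up; x points from the dimmer track (near edge) to the bright panel, y along the dimmer track.
- panel (a point): Centre of the bright panel's surface (118 x 138 mm), 19 mm above the table, 25 mm from the lamp's origin along the lamp's x. Axes as the lamp's.
- dimmer (a joint): Position of the dimmer knob along its 100 mm track, in m: 0 at the lamp's -y end (dark), growing along the lamp's y to 0.1. It stays where it is left; friction about 1.5 N. It starts within 12 mm of 0.
- knob_center (a point): Centre of the black dimmer knob, an upright block 26 (lamp's x) x 20 (along the track) x 36 mm high with a white line across its top, its top 55 mm and its foot 19 mm above the table; 70 mm from the lamp's origin against the lamp's x. Axes as the lamp's; the knob slides along y.
- clip_mark (a point): Centre of the fixed orange clip, 12 x 6 (along the track) x 8 mm high, which sits on the lamp beside the track, between track and panel, and marks the wanted brightness; its top is 26 mm above the table. Axes as the lamp's. The knob is level with it when both have the same position along the lamp's y; the clip's middle lies 23 mm from the knob's middle line along the lamp's x.
- rack: Rack fixed to the table: aluminium base 150 (its x) x 112 (its y) mm with two grey comb sides, 59 mm high over all. Three upright slots stand one behind another along its x at -55, 0 and +55 mm; a mask rests on the base 12 mm above the table and its two side edges stand in 11 mm wide grooves that end 55 mm above the table. Origin: centre of the underside on the table; z up, x across the faces of the masks.
- mask_blue_center (a point): Centre of the frame of the mask with the blue tab: an aluminium frame with an amber plate, 8 mm thick (x, normal to its face) x 84 mm wide (y) x 80 mm high (z, up to the tab while it stands in the rack), weighing 85 to 160 g. Which of the three slots it stands in varies. It stands upright with its centre 52 mm above the table; it must rise 43 mm for its lower edge to leave the grooves.
- tab_center (a point): Centre of the blue grip tab on top of that mask, 55 mm above the frame's centre along its z. The tab is 10 mm thick (x), 36 mm wide (y) and rises 30 mm above the frame (110 mm above the mask's lower edge); the place to grip, across its thickness. Axes as the mask's.
- mask_yellow_center (a point): Centre of the frame of the mask with the yellow tab; same shape as the blue one. Stays in its slot.
- mask_white_center (a point): Centre of the frame of the mask with the white tab; same shape as the blue one. Stays in its slot.
- resist_bottle: Brown bottle with a black cap, 60 mm across, 124 mm high; bystander. Origin: centre of its underside.
- carrier_3: Round white wafer carrier, 60 mm across, 12 mm high; bystander. Origin: centre of its underside.
- loupe: Black eye loupe, 41 mm across, 38 mm high; bystander. Origin: centre of its underside.

How it is judged:
By the outcome, as a careful person would: the job done as asked, in the order asked, and still so for the second after the job is handed in, while the arm keeps its last pose, push and grip.
It also fails if it takes over 48 s, if anything falls off the work surface, if the arm or the gripper's body presses on something with over 40 N, if the wrist force passes 120 N, or if a joint passes its speed limit or range.

### The arm

A 6-joint arm with a two-finger parallel gripper is mounted at the origin on a cart in front of the work surface, level with it; the furniture and walls round the work are solid. World frame = base frame: x ahead of the robot, y to its left, z up, the work surface at z = 0. Lengths are in m, angles in rad, forces in N, time in s.
With the tool pointing down it reaches from about 0.3 to 0.775 m from the base axis. Payload 14.6 kg.
Tool frame: the origin (TCP) lies midway between the tips of the shut fingers; the grasp point (between the pads) lies 19 mm behind it (grip_depth is the distance from the TCP to the grasp point, in m); z points along the fingers, y is the line along which they close (so a half turn about z gives the same grasp; the last joint's range is limited). The gripper opens to 85 mm and grips with 20 to 120 N. Pads are 22 mm wide; open, the fingers measure 114 mm over their backs; the gripper's body (76 mm by 85 mm) begins 54 mm behind the grasp point. The pads swing forward as they close: fully open they stand 13 mm farther back than shut.
Start: joints at [1.059, 0.3, 1.521, -0, 1.321, -0.067], TCP at [0.237, 0.496, 0.231] pointing down, gripper open.
Joint ranges: [-3.03, 3.03], [-0.79, 2.21], [0.23, 2.52], [-1.04, 4.18], [0, 3.07], [-2.55, 2.55]. Speed limits (rad/s): [2.22, 2.22, 2.57, 3.14, 3.14, 3.14].

### API

Orientations are given as a unit quaternion [x, y, z, w].
In Python, from cell import sense, camera, close_job, trace, grip_depth gives the robot as it stands. The module is installed in compiled form; this text tells all that it offers.
- The arm moves only by the tool servo_tool, never from a script. Its argument "deltas" is a list of rows, each an object of numbers: "dx", "dy", "dz": the shift along the world's x, y, z in units of 50 mm (1.0 is 50 mm); "wx", "wy", "wz": the turn, a rotation vector about the world's x, y, z in units of 5 degrees (1.0 is 5 degrees); "gripper": the gripper's target within -1 to 1 (shut at 1, half-way at 0, fully open at -1). In form: [{"dx": .., "dy": .., "dz": .., "wx": .., "wy": .., "wz": .., "gripper": ..}, ...]. A call has exactly 8 rows; each row shifts and turns the commanded pose from where the row before left it; what a row does not reach is not made up. A row lasts 1/10 s, in which the tool goes at most 50 mm and 8.59 degrees, less where a joint would pass 70% of its speed; a pose out of reach is approached as far as the arm can. A call is refused whole if a number of a shift passes 1 or a number of a turn 1, either way. A call with a gripper value outside its range is refused whole. The fingers move at their own pace and stop on an object; "grip_force" is the grip in N (left out, the last holds). Time passes only in rows, so rows that do not move let the fingers close, or fill a call up. It gives the time, the measured TCP pose, the force, the opening and the grip force at its end, in the units of the state.
- sense(): the state, without advancing time (a new reading comes with each control period).
- camera(name): name is "side" or "top" or "wrist"; returns a dict with "image" (480x640x3 uint8, blue, green, red), "depth" (480x640 float32, m along the optical axis (not along the pixel's ray), 0 where there is no reading), "camera_matrix" (3x3 intrinsics, pixels), "world_to_cam" (4x4, takes a point from world to camera coordinates). Camera axes: x right, y down, z forward; pixel columns grow to the right and rows downward; lengths in m; the calibration is good to about 2 mm. The wrist camera is an equidistant fisheye: a pixel r from the principal point sees the ray r / f radians off the axis. A picture is of the moment at which its call begins.
- close_job(): hands the job in; it is judged then, once.
Trained networks look in a picture, given as the dict that the camera call returned (one of the last four; its "shot" number tells which), for a name from the list of things; names that differ only in an ending like _2 or _b are one class to them, and where a whole thing is asked for, a point or a joint stands for the part that bears it (a point fixed in the world has none). Each returns a list of dicts, best first, with "score" (0 to 1); they miss things now and then, are a little off and sometimes report something else, mostly with a low value. They report only what shows in the picture. A call takes as long as a camera call.
- trace(label, picture): "region" (480x640 bool, what is visible of it) and "position" ([row, column] in pixels, amid what is visible of it).
The state is a dict: "time": time; "joint_pos": joint angles; "joint_vel": joint speeds; "joint_efforts": joint torques, N m; "tcp_pos": TCP position; "eef_rot": TCP orientation; "wrist_force": force on the tool from outside, world axes, zero at the start; "ft_torque": the same for the moment, N m; "grip_width": opening from 0.0 (shut) to 1.0 (fully open); "grasp_force": force on a finger pad.
Only numpy, scipy, OpenCV 4.12 (cv2) and the standard library are available. Lean on these libraries where they do the work, as an engineer would, in place of code of your own. Each camera call takes 0.05 s, during which the arm holds its last target. There are 200 camera calls.

## Working session

There is one attempt and no reset: what is moved stays moved. The work goes in short steps, Python scripts to look and compute and a tool call to move; the robot and the scene stay as the last step left them, time stands still between calls to the robot, and variables do not carry over. Pictures are saved under pics/ and viewed, at most 10 in all, crops included, and the job is handed in when it is done.

Besides the shell and the picture viewer there is one more tool, called after "Emit:" in YAML: its name, and indented under it one key for each argument. servo_tool: Moves the arm, as the interface text tells. Its arguments: {"type":"object","properties":{"deltas":{"type":"array"},"grip_force":{"type":"number"}},"required":["deltas"]}

```bash
mkdir -p pics; cat > h.py <<'E'
import numpy as np, cv2
from cell import sense, camera, close_job, trace, grip_depth
def pts(c, mask):
    r,k=np.nonzero(mask & (c["depth"]>0)); z=c["depth"][r,k]; K=c["camera_matrix"]
    P=np.stack([(k-K[0,2])/K[0,0]*z,(r-K[1,2])/K[1,1]*z,z,np.ones_like(z)])
    return (np.linalg.inv(c["world_to_cam"])@P)[:3].T
E
python3 - <<'E'
from h import *
print(grip_depth, sense())
for n in ("top","side"):
    c=camera(n); cv2.imwrite(f"pics/{n}0.png",c["image"]); np.savez(f"{n}0.npz",**{k:c[k] for k in("image","depth","camera_matrix","world_to_cam")})
    print(n, c["world_to_cam"].round(3).tolist())
    for l in ["lamp","knob_center","clip_mark","rack","tab_center","mask_blue_center","mask_yellow_center","mask_white_center","panel","resist_bottle","carrier_3","loupe"]:
        try: t=trace(l,c)
        except Exception as e: print(l,e); continue
        for d in t[:2]:
            p=pts(c,d["region"])
            print(l,round(d["score"],2),np.round(d["position"]),d["region"].sum(), np.median(p,0).round(3) if len(p) else None, p.min(0).round(3) if len(p) else "", p.max(0).round(3) if len(p) else "")
E
```

```text
0.0187 {'time': 0.0, 'joint_pos': array([ 1.05938935e+00,  3.00494706e-01,  1.52158762e+00, -2.41796671e-05,
        1.32069733e+00, -6.65811548e-02]), 'joint_vel': array([ 9.20961283e-05,  4.77312340e-04,  7.41091273e-05,  2.04056088e-04,
       -1.99619196e-03,  1.85954076e-03]), 'joint_efforts': array([-1.75439847e-03, -5.43501019e+01, -3.61789978e+01, -2.00742475e-04,
        4.13872011e-03,  1.89898060e-05]), 'tcp_pos': array([0.23654839, 0.49627211, 0.2307056 ]), 'eef_rot': array([ 2.20580773e-01,  9.75368531e-01, -5.72227867e-04, -1.57914807e-04]), 'wrist_force': array([-0.38980565,  0.22144884, -0.29085712]), 'ft_torque': array([-0.00988947, -0.01131819, -0.0044969 ]), 'grasp_force': 0.0, 'grip_width': 0.9960538186745103}
top [[-0.048, -0.999, -0.003, -0.026], [-0.978, 0.048, -0.204, 0.529], [0.204, -0.007, -0.979, 1.418], [0.0, 0.0, 0.0, 1.0]]
lamp 0.9 [252. 258.] 2936 [0.51  0.151 0.019] [ 0.398  0.046 -0.002] [0.625 0.259 0.06 ]
knob_center 0.64 [265. 279.] 57 [0.461 0.084 0.055] [0.448 0.072 0.021] [0.475 0.097 0.06 ]
rack 0.87 [238. 351.] 914 [ 0.547 -0.133  0.015] [ 0.4
[... 1280 characters left out ...]
_center 0.59 [267. 331.] 271 [ 0.505 -0.124  0.076] [ 0.49  -0.166  0.019] [ 0.52  -0.083  0.123]
mask_yellow_center 0.67 [265. 351.] 283 [ 0.557 -0.143  0.074] [ 0.539 -0.183  0.013] [ 0.575 -0.1    0.125]
mask_white_center 0.79 [263. 376.] 371 [ 0.61  -0.157  0.073] [ 0.591 -0.201 -0.004] [ 0.679 -0.044  0.123]
panel 0.59 [244. 284.] 1945 [0.506 0.129 0.017] [ 0.398  0.035 -0.002] [0.629 0.272 0.057]
resist_bottle 0.68 [309. 422.] 1180 [ 0.601 -0.377  0.067] [ 0.581 -0.395 -0.002] [ 0.706 -0.273  0.127]
carrier_3 0.45 [214. 221.] 159 [0.423 0.42  0.01 ] [ 0.394  0.39  -0.005] [0.454 0.46  0.018]
loupe 0.57 [399. 394.] 484 [ 0.394 -0.549  0.031] [ 0.378 -0.563 -0.   ] [ 0.428 -0.523  0.041]
```

View pics/top0.png

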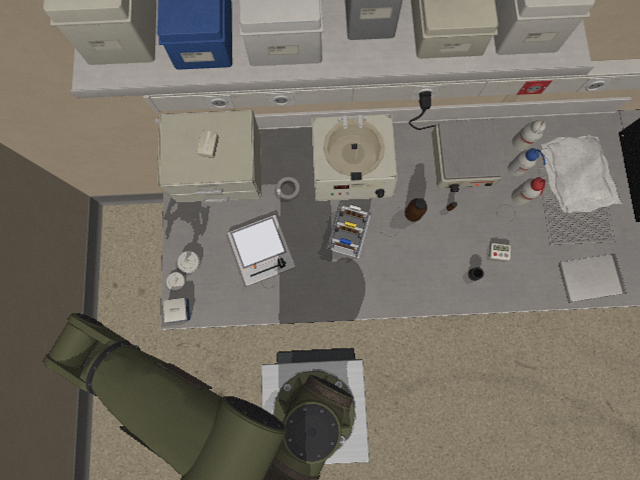

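View pics/side0.png

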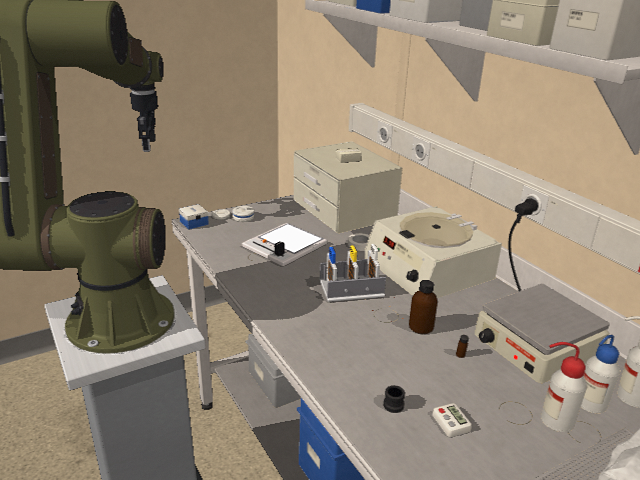

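The top view shows the lamp at about (252,260), with the knob at (264,281) on its right end. A reddish clip is left of the knob, near (266,262), and the rack's blue tab is nearest the robot at (245,343). Next I'll fit the geometry.

```bash
python3 - <<'E'
from h import *
c=dict(np.load("top0.npz")); im=c["image"]
cv2.imwrite("pics/crop0.png",cv2.resize(im[190:300,210:390],None,fx=4.4,fy=4.4,interpolation=cv2.INTER_CUBIC))
full=np.ones((480,640),bool); r,k=np.nonzero(c["depth"]>0); P=pts(c,full)
def sel(lo,hi): return np.all((P>lo)&(P<hi),1)
m=sel([.37,.02,.011],[.66,.29,.027])
rect=cv2.minAreaRect(P[m][:,:2].astype(np.float32)); print("lamp",rect,P[m][:,2].mean(), cv2.boxPoints(rect))
m=sel([.43,.05,.045],[.50,.12,.07]); print("knob top",P[m].mean(0),m.sum(),cv2.minAreaRect(P[m][:,:2].astype(np.float32)))
hsv=cv2.cvtColor(im,cv2.COLOR_BGR2HSV)[r,k]
m=sel([.37,.02,.01],[.66,.29,.05])&((hsv[:,0]<18))&(hsv[:,1]>110)&(hsv[:,2]>90); print("clip",P[m].mean(0),m.sum(),P[m].round(3),np.stack([r[m],k[m],hsv[m][:,0]],1).tolist())
for n,lo,hi in (("blue",100,130),("yellow",20,35)):
    m=sel([.45,-.25,.095],[.68,-.03,.135])&(hsv[:,0]>=lo)&(hsv[:,0]<=hi)&(hsv[:,1]>120); print(n,P[m].mean(0),m.sum(),cv2.minAreaRect(P[m][:,:2].astype(np.float32)))
m=sel([.45,-.25,.004],[.68,-.03,.02]);rect=cv2.minAreaRect(P[m][:,:2].astype(np.float32)); print("rackbase",rect,cv2.boxPoints(rect))
E
```

```text
lamp ((0.5120588541030884, 0.1554553359746933), (0.19242078065872192, 0.200106680393219), 18.433279037475586) 0.019256601058899404 [[0.3891479  0.21995345]
 [0.45242167 0.03011375]
 [0.63496983 0.09095722]
 [0.57169604 0.28079692]]
knob top [0.46175311 0.08369613 0.05516502] 52 ((0.4626873731613159, 0.084257110953331), (0.02644466981291771, 0.01999484747648239), 19.501022338867188)
clip [0.45646549 0.16966848 0.02635709] 5 [[0.461 0.171 0.024]
 [0.457 0.171 0.026]
 [0.458 0.168 0.021]
 [0.454 0.171 0.028]
 [0.453 0.167 0.033]] [[265, 254, 11], [266, 254, 12], [266, 255, 9], [267, 254, 11], [267, 255, 11]]
blue [ 0.50558219 -0.12071732  0.11790591] 48 ((0.5067778825759888, -0.12124473601579666), (0.03261534869670868, 0.010166582651436329), 71.25658416748047)
yellow [ 0.5572707  -0.13912188  0.11778884] 52 ((0.5582423806190491, -0.13942474126815796), (0.03285432979464531, 0.0099814897403121), 69.53926086425781)
rackbase ((0.5619198083877563, -0.1397859752178192), (0.2227601855993271, 0.2197665423154831), 0.266248881816864) [[ 0.45003027 -0.03042146]
 [ 0.45105153 -0.25018564]
 [ 0.67380935 -0.24915048]
 [ 0.6727881  -0.02938631]]
```

View pics/crop0.png

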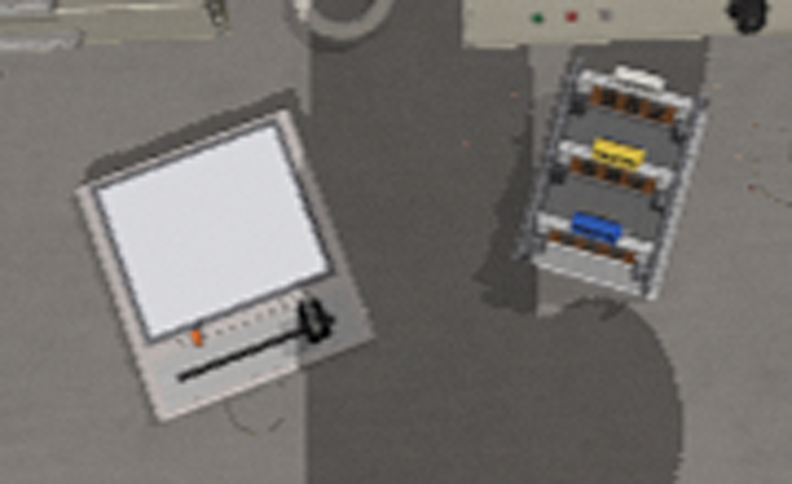

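Lamp yaw is about 19°. The knob is at (0.462, 0.084), and the clip lies about 83 mm further along lamp y and 23 mm across, which matches the spec. Moving to hover over the knob with the fingers aligned along the track.

Emit:
servo_tool:
  deltas:
    - {"dx": 0.28,"dy": -0.51,"dz": -0.1,"wz": 0.56,"gripper": -1}
    - {"dx": 0.28,"dy": -0.51,"dz": -0.1,"wz": 0.56,"gripper": -1}
    - {"dx": 0.28,"dy": -0.51,"dz": -0.1,"wz": 0.56,"gripper": -1}
    - {"dx": 0.28,"dy": -0.51,"dz": -0.1,"wz": 0.56,"gripper": -1}
    - {"dx": 0.28,"dy": -0.51,"dz": -0.1,"wz": 0.56,"gripper": -1}
    - {"dx": 0.28,"dy": -0.51,"dz": -0.1,"wz": 0.56,"gripper": -1}
    - {"dx": 0.28,"dy": -0.51,"dz": -0.1,"wz": 0.56,"gripper": -1}
    - {"dx": 0.28,"dy": -0.51,"dz": -0.1,"wz": 0.56,"gripper": -1}
  grip_force: 25

```text
invalid input
```

Emit:
servo_tool:
  deltas:
    - {"dx": 0.28,"dy": -0.51,"dz": -0.1,"wz": 0.56,"gripper": -1}
    - {"dx": 0.28,"dy": -0.51,"dz": -0.1,"wz": 0.56,"gripper": -1}
    - {"dx": 0.28,"dy": -0.51,"dz": -0.1,"wz": 0.56,"gripper": -1}
    - {"dx": 0.28,"dy": -0.51,"dz": -0.1,"wz": 0.56,"gripper": -1}
    - {"dx": 0.28,"dy": -0.51,"dz": -0.1,"wz": 0.56,"gripper": -1}
    - {"dx": 0.28,"dy": -0.51,"dz": -0.1,"wz": 0.56,"gripper": -1}
    - {"dx": 0.28,"dy": -0.51,"dz": -0.1,"wz": 0.56,"gripper": -1}
    - {"dx": 0.28,"dy": -0.51,"dz": -0.1,"wz": 0.56,"gripper": -1}

```text
invalid input
```

```bash
cat >> h.py <<'E'
def wpts(c):
    "world point per pixel of the fisheye picture"
    K=c["camera_matrix"]; v,u=np.mgrid[:480,:640]; x=(u-K[0,2])/K[0,0]; y=(v-K[1,2])/K[1,1]
    th=np.hypot(x,y); z=c["depth"]; s=np.tan(np.minimum(th,1.5))/np.maximum(th,1e-9)
    P=np.stack([x*s*z,y*s*z,z,np.ones_like(z)],-1)
    return (P@np.linalg.inv(c["world_to_cam"]).T)[...,:3]
def state():
    s=sense(); from scipy.spatial.transform import Rotation as R
    M=R.from_quat(s["eef_rot"]).as_matrix()
    print("t",round(s["time"],2),"tcp",s["tcp_pos"].round(4),"tooly yaw",np.degrees(np.arctan2(M[1,1],M[0,1])).round(2),"z",M[:,2].round(3),"F",np.round(s["wrist_force"],1),"w",round(s["grip_width"],3),"g",round(s["grasp_force"],1),"q",s["joint_pos"].round(2))
    return s
E
python3 - <<'E'
from h import *
state()
c=camera("wrist"); cv2.imwrite("pics/w1.png",c["image"]); P=wpts(c); im=c["image"]
np.savez("w1.npz",**{k:c[k] for k in("image","depth","camera_matrix","world_to_cam")})
hsv=cv2.cvtColor(im,cv2.COLOR_BGR2HSV)
for l in ("knob_center","clip_mark","panel"):
    for d in trace(l,c)[:2]:
        p=P[d["region"]&(c["depth"]>0)]; print(l,round(d["score"],2),np.round(d["position"]),d["region"].sum(),np.median(p,0).round(4))
ok=c["depth"]>0
inb=ok&np.all((P[...,:2]>[.38,.02])&(P[...,:2]<[.66,.29]),-1)
m=inb&(hsv[...,0]<20)&(hsv[...,1]>130)&(P[...,2]>.018)&(P[...,2]<.035); q=P[m]; print("clip",m.sum(),np.median(q,0),cv2.minAreaRect(q[q[:,2]>.022][:,:2].astype(np.float32)) if m.sum()>4 else "")
m=inb&(P[...,2]>.05)&(P[...,2]<.06); print("knob",m.sum(),P[m].mean(0),cv2.minAreaRect(P[m][:,:2].astype(np.float32)))
m=inb&(hsv[...,2]>225)&(hsv[...,1]<30)&(P[...,2]>.012)&(P[...,2]<.026); n,l,st,_=cv2.connectedComponentsWithStats(m.astype(np.uint8)); j=1+st[1:,4].argmax()
print("panel",st[j],cv2.minAreaRect(P[l==j][:,:2].astype(np.float32)),P[l==j].mean(0))
E
```

```text
t 1.3 tcp [0.2366 0.4965 0.2313] tooly yaw 64.52 z [ 0. -0. -1.] F [ 0.2 -0.5 -0.2] w 0.999 g 0.0 q [ 1.06  0.3   1.52 -0.    1.32 -0.07]
knob_center 0.6 [452. 140.] 389 [0.459  0.0907 0.0434]
panel 0.6 [446. 148.] 1467 [0.46   0.0939 0.0197]
clip 3 [0.45863642 0.094552   0.02843661] 
knob 134 [0.46073316 0.08687073 0.05459561] ((0.46162155270576477, 0.08528466522693634), (0.024559205397963524, 0.0203925259411335), 14.750823020935059)Traceback (most recent call last):
  File "<stdin>", line 13, in <module>
ValueError: attempt to get argmax of an empty sequence
```

View pics/w1.png

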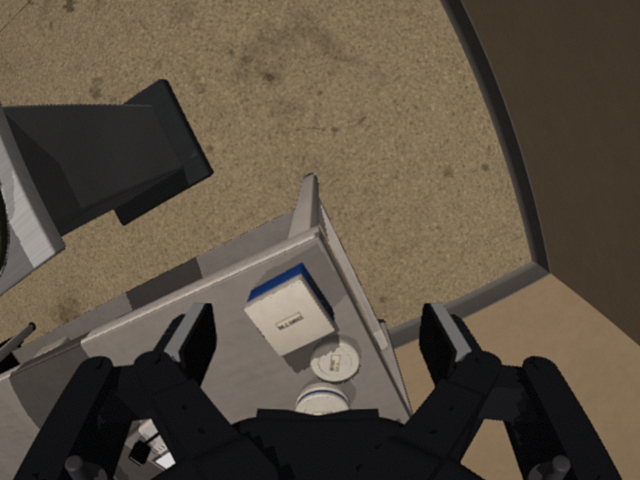

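The move was refused because the rows were incomplete, so the picture is still the start pose (knob just visible at the lower left, 140,452). I'll resend with all the keys.

Emit:
servo_tool:
  deltas:
    - {"dx": 0.28,"dy": -0.51,"dz": -0.1,"wx": 0,"wy": 0,"wz": 0.56,"gripper": -1}
    - {"dx": 0.28,"dy": -0.51,"dz": -0.1,"wx": 0,"wy": 0,"wz": 0.56,"gripper": -1}
    - {"dx": 0.28,"dy": -0.51,"dz": -0.1,"wx": 0,"wy": 0,"wz": 0.56,"gripper": -1}
    - {"dx": 0.28,"dy": -0.51,"dz": -0.1,"wx": 0,"wy": 0,"wz": 0.56,"gripper": -1}
    - {"dx": 0.28,"dy": -0.51,"dz": -0.1,"wx": 0,"wy": 0,"wz": 0.56,"gripper": -1}
    - {"dx": 0.28,"dy": -0.51,"dz": -0.1,"wx": 0,"wy": 0,"wz": 0.56,"gripper": -1}
    - {"dx": 0.28,"dy": -0.51,"dz": -0.1,"wx": 0,"wy": 0,"wz": 0.56,"gripper": -1}
    - {"dx": 0.28,"dy": -0.51,"dz": -0.1,"wx": 0,"wy": 0,"wz": 0.56,"gripper": -1}
  grip_force: 25

```text
time: 2.3
tcp_pos: [0.3491, 0.2914, 0.1912]
eef_rot: [0.026, 1.0, 0.0, 0.0]
wrist_force: [0.4, -0.3, 0.3]
grip_width: 1.002
grasp_force: 0.0
```

Emit:
servo_tool:
  deltas:
    - {"dx": 0.28,"dy": -0.51,"dz": -0.1,"wx": 0,"wy": 0,"wz": 0.56,"gripper": -1}
    - {"dx": 0.28,"dy": -0.51,"dz": -0.1,"wx": 0,"wy": 0,"wz": 0.56,"gripper": -1}
    - {"dx": 0.28,"dy": -0.51,"dz": -0.1,"wx": 0,"wy": 0,"wz": 0.56,"gripper": -1}
    - {"dx": 0.28,"dy": -0.51,"dz": -0.1,"wx": 0,"wy": 0,"wz": 0.56,"gripper": -1}
    - {"dx": 0.28,"dy": -0.51,"dz": -0.1,"wx": 0,"wy": 0,"wz": 0.56,"gripper": -1}
    - {"dx": 0.28,"dy": -0.51,"dz": -0.1,"wx": 0,"wy": 0,"wz": 0.56,"gripper": -1}
    - {"dx": 0.28,"dy": -0.51,"dz": -0.1,"wx": 0,"wy": 0,"wz": 0.56,"gripper": -1}
    - {"dx": 0.28,"dy": -0.51,"dz": -0.1,"wx": 0,"wy": 0,"wz": 0.56,"gripper": -1}

```text
time: 3.1
tcp_pos: [0.4612, 0.0874, 0.1512]
eef_rot: [-0.169, 0.986, -0.0, 0.0]
wrist_force: [0.5, -0.3, -0.1]
grip_width: 1.0
grasp_force: 0.0
```

```bash
python3 - <<'E'
from h import *
state()
c=camera("wrist"); cv2.imwrite("pics/w2.png",c["image"]); P=wpts(c); im=c["image"]
np.savez("w2.npz",**{k:c[k] for k in("image","depth","camera_matrix","world_to_cam")})
hsv=cv2.cvtColor(im,cv2.COLOR_BGR2HSV); ok=c["depth"]>0
for l in ("knob_center","clip_mark"):
    for d in trace(l,c)[:2]:
        p=P[d["region"]&ok]; print(l,round(d["score"],2),np.round(d["position"]),d["region"].sum(),np.median(p,0).round(4))
inb=ok&np.all((P[...,:2]>[.38,.02])&(P[...,:2]<[.66,.29]),-1)
m=inb&(hsv[...,0]<20)&(hsv[...,1]>130)&(P[...,2]>.018)&(P[...,2]<.035); q=P[m]; print("clip",m.sum(),np.median(q,0),cv2.minAreaRect(q[q[:,2]>.022][:,:2].astype(np.float32)) if m.sum()>4 else "")
m=inb&(P[...,2]>.05)&(P[...,2]<.06); print("knob",m.sum(),P[m].mean(0),cv2.minAreaRect(P[m][:,:2].astype(np.float32)))
m=inb&(hsv[...,2]>225)&(hsv[...,1]<30)&(P[...,2]>.012)&(P[...,2]<.026); n,l,st,_=cv2.connectedComponentsWithStats(m.astype(np.uint8))
if n>1: j=1+st[1:,4].argmax(); print("panel",st[j],cv2.minAreaRect(P[l==j][:,:2].astype(np.float32)),P[l==j].mean(0))
E
```

```text
t 3.1 tcp [0.4612 0.0874 0.1512] tooly yaw 109.43 z [ 0.  0. -1.] F [ 0.5 -0.3 -0.1] w 1.0 g 0.0 q [ 0.11  0.21  1.83 -0.    1.1  -1.8 ]
knob_center 0.7 [235. 312.] 1249 [0.4584 0.0822 0.0549]
clip 123 [0.45687794 0.16970363 0.0258674 ] ((0.4575129449367523, 0.12524203956127167), (0.011918146163225174, 0.09825851023197174), 0.11846328526735306)
knob 1027 [0.46149336 0.08282762 0.05486909] ((0.4629310965538025, 0.08329987525939941), (0.026610465720295906, 0.01940564438700676), 19.192386627197266)
panel [  285   268   164   114 15725] ((0.5377328395843506, 0.15815848112106323), (0.11786983907222748, 0.13693638145923615), 18.672510147094727) [0.53414867 0.15017404 0.01960997]
```

View pics/w2.png

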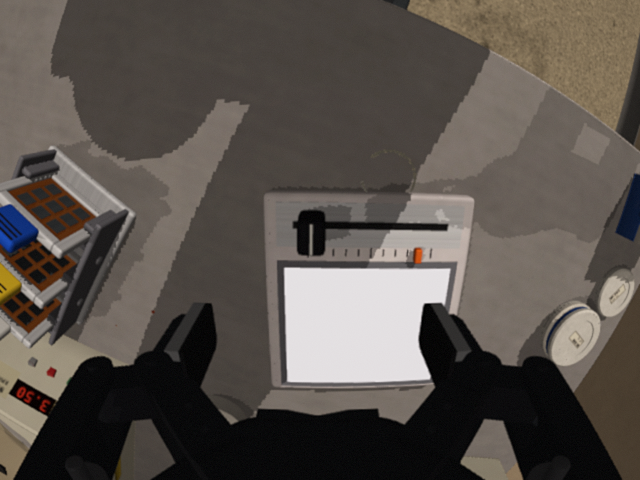

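The wrist view shows the lamp square-on: knob at (312,232), clip at (418,256), bright panel around (365,325). The panel rectangle fit (118 × 137 mm, yaw 18.7°) agrees with the spec. Descending on the knob.

Emit:
servo_tool:
  deltas:
    - {"dx": 0.03,"dy": -0.08,"dz": -0.4,"wx": 0,"wy": 0,"wz": -0.15,"gripper": -1}
    - {"dx": 0,"dy": 0,"dz": -0.4,"wx": 0,"wy": 0,"wz": 0,"gripper": -1}
    - {"dx": 0,"dy": 0,"dz": -0.4,"wx": 0,"wy": 0,"wz": 0,"gripper": -1}
    - {"dx": 0,"dy": 0,"dz": -0.4,"wx": 0,"wy": 0,"wz": 0,"gripper": -1}
    - {"dx": 0,"dy": 0,"dz": -0.4,"wx": 0,"wy": 0,"wz": 0,"gripper": -1}
    - {"dx": 0,"dy": 0,"dz": -0.3,"wx": 0,"wy": 0,"wz": 0,"gripper": -1}
    - {"dx": 0,"dy": 0,"dz": -0.16,"wx": 0,"wy": 0,"wz": 0,"gripper": -1}
    - {"dx": 0,"dy": 0,"dz": 0,"wx": 0,"wy": 0,"wz": 0,"gripper": 0}
  grip_force: 25

```text
time: 4.05
tcp_pos: [0.4616, 0.085, 0.0278]
eef_rot: [-0.161, 0.987, 0.0, -0.001]
wrist_force: [1.0, 0.1, 0.1]
grip_width: 0.855
grasp_force: 0.0
```

Emit:
servo_tool:
  deltas:
    - {"dx": 0,"dy": 0,"dz": 0,"wx": 0,"wy": 0,"wz": 0,"gripper": 1}
    - {"dx": 0,"dy": 0,"dz": 0,"wx": 0,"wy": 0,"wz": 0,"gripper": 1}
    - {"dx": 0,"dy": 0,"dz": 0,"wx": 0,"wy": 0,"wz": 0,"gripper": 1}
    - {"dx": 0,"dy": 0,"dz": 0,"wx": 0,"wy": 0,"wz": 0,"gripper": 1}
    - {"dx": 0,"dy": 0,"dz": 0,"wx": 0,"wy": 0,"wz": 0,"gripper": 1}
    - {"dx": 0,"dy": 0,"dz": 0,"wx": 0,"wy": 0,"wz": 0,"gripper": 1}
    - {"dx": 0,"dy": 0,"dz": 0,"wx": 0,"wy": 0,"wz": 0,"gripper": 1}
    - {"dx": 0,"dy": 0,"dz": 0,"wx": 0,"wy": 0,"wz": 0,"gripper": 1}

```text
time: 4.85
tcp_pos: [0.4625, 0.0845, 0.0289]
eef_rot: [-0.161, 0.987, -0.0, 0.0]
wrist_force: [-1.5, 0.7, 6.6]
grip_width: 0.225
grasp_force: 30.2
```

```bash
python3 - <<'E'
from h import *
s=state()
c=dict(np.load("w2.npz")); P=wpts(c); hsv=cv2.cvtColor(c["image"],cv2.COLOR_BGR2HSV)
a=np.radians(18.67); ex=np.array([np.cos(a),np.sin(a)]); ey=np.array([-ex[1],ex[0]]); o=np.array([.5377,.1582])-.025*ex
m=(hsv[...,0]<20)&(hsv[...,1]>130)&(P[...,2]>.018)&(P[...,2]<.035)&(np.hypot(P[...,0]-.457,P[...,1]-.17)<.03)
q=P[m]; L=(q[:,:2]-o)@np.stack([ex,ey],1); t=q[:,2]>.0235
print("clip top x",L[t,0].min(),L[t,0].max(),"y",L[t,1].min(),L[t,1].max(),"mean",L[t].mean(0),t.sum(),"all y",L[:,1].min(),L[:,1].max())
# ray-based centroid: intersect colour pixels with z=0.026
print("tcp lamp",(s["tcp_pos"][:2]-o)@np.stack([ex,ey],1))
y=(L[t,1].min()+L[t,1].max())/2; print("clip y",y,"target tcp",o-.07*ex+y*ey,"delta units",((o-.07*ex+y*ey)-s["tcp_pos"][:2])/.05)
E
```

```text
t 4.85 tcp [0.4625 0.0845 0.0289] tooly yaw 108.56 z [ 0.001  0.    -1.   ] F [-1.5  0.7  6.6] w 0.225 g 30.2 q [ 0.1   0.41  1.91  0.    0.82 -1.79]
clip top x -0.052820762321805374 -0.04108968116651482 y 0.03386739669235863 0.04033842399280615 mean [-0.0473547   0.03691277] 105 all y 0.03386739669235863 0.042097839664093986
tcp lamp [-0.06984799 -0.0457103 ]
clip y 0.03710291034258239 target tcp [0.43582182 0.16293937] delta units [-0.5330785  1.568135 ]
```

Emit:
servo_tool:
  deltas:
    - {"dx": -0.076,"dy": 0.224,"dz": 0,"wx": 0,"wy": 0,"wz": 0,"gripper": 1}
    - {"dx": -0.076,"dy": 0.224,"dz": 0,"wx": 0,"wy": 0,"wz": 0,"gripper": 1}
    - {"dx": -0.076,"dy": 0.224,"dz": 0,"wx": 0,"wy": 0,"wz": 0,"gripper": 1}
    - {"dx": -0.076,"dy": 0.224,"dz": 0,"wx": 0,"wy": 0,"wz": 0,"gripper": 1}
    - {"dx": -0.076,"dy": 0.224,"dz": 0,"wx": 0,"wy": 0,"wz": 0,"gripper": 1}
    - {"dx": -0.076,"dy": 0.224,"dz": 0,"wx": 0,"wy": 0,"wz": 0,"gripper": 1}
    - {"dx": -0.076,"dy": 0.224,"dz": 0,"wx": 0,"wy": 0,"wz": 0,"gripper": 1}
    - {"dx": 0,"dy": 0,"dz": 0,"wx": 0,"wy": 0,"wz": 0,"gripper": 1}

```text
time: 5.65
tcp_pos: [0.4357, 0.164, 0.0289]
eef_rot: [-0.162, 0.987, 0.0, 0.001]
wrist_force: [-0.8, 1.0, 7.2]
grip_width: 0.228
grasp_force: 30.3
```

```bash
python3 - <<'E'
from h import *
s=state()
c=camera("wrist"); P=wpts(c); hsv=cv2.cvtColor(c["image"],cv2.COLOR_BGR2HSV); ok=c["depth"]>0
cv2.imwrite("pics/w3.png",c["image"])
a=np.radians(18.67); ex=np.array([np.cos(a),np.sin(a)]); ey=np.array([-ex[1],ex[0]]); o=np.array([.5377,.1582])-.025*ex
B=np.stack([ex,ey],1)
print("tcp lamp",(s["tcp_pos"][:2]-o)@B)
for n,m in (("clip",(hsv[...,0]<20)&(hsv[...,1]>130)&(P[...,2]>.0235)&(P[...,2]<.035)),("knobtop",(P[...,2]>.05)&(P[...,2]<.058))):
    m=m&ok&(np.hypot(P[...,0]-.446,P[...,1]-.166)<.04)
    if m.sum(): L=(P[m][:,:2]-o)@B; print(n,m.sum(),L.min(0),L.max(0))
E
```

```text
t 5.65 tcp [0.4357 0.164  0.0289] tooly yaw 108.62 z [ 0.001  0.001 -1.   ] F [-0.8  1.   7.2] w 0.228 g 30.3 q [ 0.28  0.4   1.92  0.    0.81 -1.61]
tcp lamp [-0.06976222  0.03815582]
knobtop 3844 [-0.08340809  0.0145565 ] [-0.05707056  0.06145417]
```

View pics/w3.png

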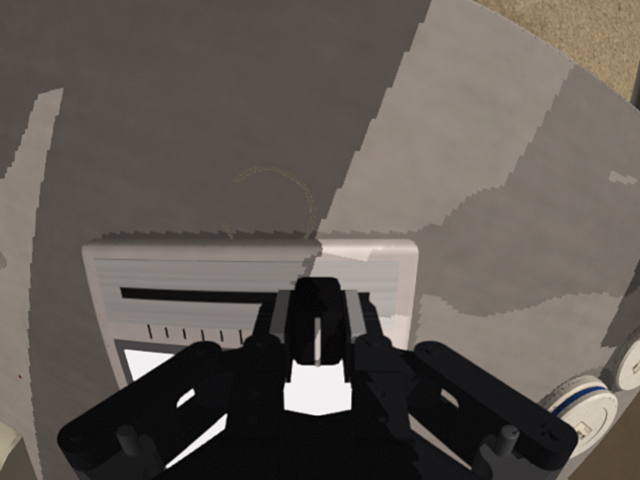

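The knob is held between the pads at (315,320), but the gripper hides the clip. I'll release, rise and check.

Emit:
servo_tool:
  deltas:
    - {"dx": 0,"dy": 0,"dz": 0,"wx": 0,"wy": 0,"wz": 0,"gripper": -1}
    - {"dx": 0,"dy": 0,"dz": 0,"wx": 0,"wy": 0,"wz": 0,"gripper": -1}
    - {"dx": 0,"dy": 0,"dz": 0,"wx": 0,"wy": 0,"wz": 0,"gripper": -1}
    - {"dx": 0,"dy": 0,"dz": 0.4,"wx": 0,"wy": 0,"wz": 0,"gripper": -1}
    - {"dx": 0,"dy": 0,"dz": 0.5,"wx": 0,"wy": 0,"wz": 0,"gripper": -1}
    - {"dx": 0,"dy": 0,"dz": 0.5,"wx": 0,"wy": 0,"wz": 0,"gripper": -1}
    - {"dx": 0,"dy": 0,"dz": 0.5,"wx": 0,"wy": 0,"wz": 0,"gripper": -1}
    - {"dx": 0,"dy": 0,"dz": 0.5,"wx": 0,"wy": 0,"wz": 0,"gripper": -1}

```text
time: 6.5
tcp_pos: [0.4354, 0.1627, 0.1492]
eef_rot: [-0.161, 0.987, -0.0, -0.0]
wrist_force: [-0.2, 0.6, -0.7]
grip_width: 1.0
grasp_force: 0.0
```

```bash
python3 - <<'E'
from h import *
s=state()
c=camera("wrist"); P=wpts(c); hsv=cv2.cvtColor(c["image"],cv2.COLOR_BGR2HSV); ok=c["depth"]>0
cv2.imwrite("pics/w4.png",cv2.resize(c["image"][150:390,160:480],None,fx=2.4,fy=2.4,interpolation=cv2.INTER_CUBIC))
inb=ok&np.all((P[...,:2]>[.38,.02])&(P[...,:2]<[.66,.29]),-1)
m=inb&(hsv[...,2]>225)&(hsv[...,1]<30)&(P[...,2]>.012)&(P[...,2]<.026); n,l,st,_=cv2.connectedComponentsWithStats(m.astype(np.uint8))
j=1+st[1:,4].argmax(); print("panel",cv2.minAreaRect(P[l==j][:,:2].astype(np.float32)))
a=np.radians(18.67); ex=np.array([np.cos(a),np.sin(a)]); ey=np.array([-ex[1],ex[0]]); o=np.array([.5377,.1582])-.025*ex
B=np.stack([ex,ey],1)
for n,m in (("clip",(hsv[...,0]<20)&(hsv[...,1]>130)&(P[...,2]>.0235)&(P[...,2]<.035)),("knobtop",(P[...,2]>.05)&(P[...,2]<.058))):
    m=m&ok&(np.hypot(P[...,0]-.446,P[...,1]-.166)<.04)
    if m.sum(): L=(P[m][:,:2]-o)@B; print(n,m.sum(),L.min(0),L.max(0),(L.min(0)+L.max(0))/2,L.mean(0))
E
```

```text
t 6.5 tcp [0.4354 0.1627 0.1492] tooly yaw 108.55 z [-0. -0. -1.] F [-0.2  0.6 -0.7] w 1.0 g 0.0 q [ 0.28  0.2   1.85 -0.    1.09 -1.62]Traceback (most recent call last):
  File "<stdin>", line 7, in <module>
ValueError: attempt to get argmax of an empty sequence
```

View pics/w4.png

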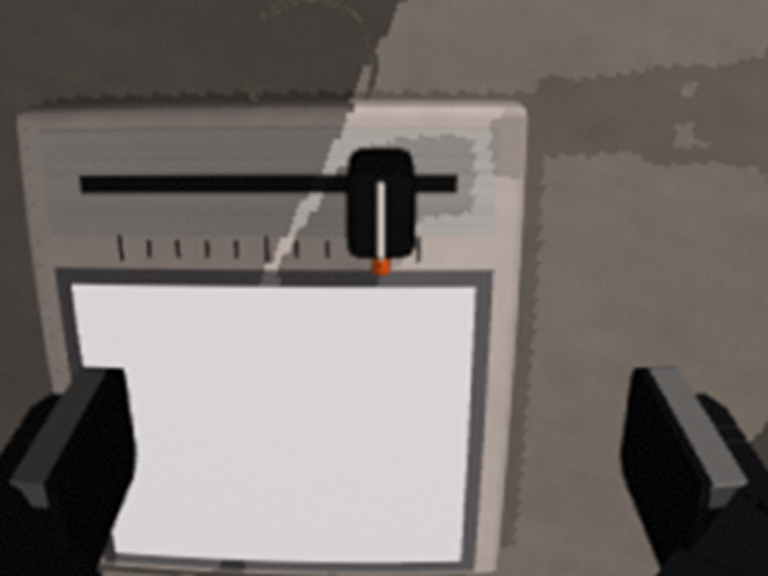

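The knob's white line and the clip are both at crop column 381, so the knob is level with the clip. Now to the rack, turning the tool to the blue tab on the way.

Emit:
servo_tool:
  deltas:
    - {"dx": 0.09,"dy": -0.355,"dz": 0.12,"wx": 0,"wy": 0,"wz": -1,"gripper": -1}
    - {"dx": 0.09,"dy": -0.355,"dz": 0.12,"wx": 0,"wy": 0,"wz": -1,"gripper": -1}
    - {"dx": 0.09,"dy": -0.355,"dz": 0.12,"wx": 0,"wy": 0,"wz": -1,"gripper": 0.2}
    - {"dx": 0.09,"dy": -0.355,"dz": 0.12,"wx": 0,"wy": 0,"wz": -1,"gripper": 0.2}
    - {"dx": 0.09,"dy": -0.355,"dz": 0.12,"wx": 0,"wy": 0,"wz": -1,"gripper": 0.2}
    - {"dx": 0.09,"dy": -0.355,"dz": 0.12,"wx": 0,"wy": 0,"wz": -1,"gripper": 0.2}
    - {"dx": 0.09,"dy": -0.355,"dz": 0.12,"wx": 0,"wy": 0,"wz": -1,"gripper": 0.2}
    - {"dx": 0.09,"dy": -0.355,"dz": 0.12,"wx": 0,"wy": 0,"wz": -1,"gripper": 0.2}

```text
time: 7.35
tcp_pos: [0.4716, 0.02, 0.1963]
eef_rot: [0.188, 0.982, -0.0, -0.0]
wrist_force: [-0.1, 0.1, 0.4]
grip_width: 0.396
grasp_force: 0.0
```

Emit:
servo_tool:
  deltas:
    - {"dx": 0.09,"dy": -0.355,"dz": 0.02,"wx": 0,"wy": 0,"wz": -1,"gripper": 0.2}
    - {"dx": 0.09,"dy": -0.355,"dz": 0.02,"wx": 0,"wy": 0,"wz": -1,"gripper": 0.2}
    - {"dx": 0.09,"dy": -0.355,"dz": 0.02,"wx": 0,"wy": 0,"wz": -1,"gripper": 0.2}
    - {"dx": 0.09,"dy": -0.355,"dz": 0.02,"wx": 0,"wy": 0,"wz": -1,"gripper": 0.2}
    - {"dx": 0.09,"dy": -0.355,"dz": 0.02,"wx": 0,"wy": 0,"wz": -1,"gripper": 0.2}
    - {"dx": 0.09,"dy": -0.355,"dz": 0.02,"wx": 0,"wy": 0,"wz": -1,"gripper": 0.2}
    - {"dx": 0.09,"dy": -0.355,"dz": 0.02,"wx": 0,"wy": 0,"wz": -1,"gripper": 0.2}
    - {"dx": 0.09,"dy": -0.355,"dz": 0.02,"wx": 0,"wy": 0,"wz": -1,"gripper": 0.2}

```text
time: 8.15
tcp_pos: [0.5075, -0.122, 0.204]
eef_rot: [0.512, 0.859, -0.0, -0.0]
wrist_force: [-0.7, -0.0, 0.3]
grip_width: 0.403
grasp_force: 0.0
```

Emit:
servo_tool:
  deltas:
    - {"dx": 0,"dy": 0,"dz": 0,"wx": 0,"wy": 0,"wz": -1,"gripper": 0.2}
    - {"dx": 0,"dy": 0,"dz": 0,"wx": 0,"wy": 0,"wz": -1,"gripper": 0.2}
    - {"dx": 0,"dy": 0,"dz": 0,"wx": 0,"wy": 0,"wz": -1,"gripper": 0.2}
    - {"dx": 0,"dy": 0,"dz": 0,"wx": 0,"wy": 0,"wz": -1,"gripper": 0.2}
    - {"dx": 0,"dy": 0,"dz": 0,"wx": 0,"wy": 0,"wz": -1,"gripper": 0.2}
    - {"dx": 0,"dy": 0,"dz": 0,"wx": 0,"wy": 0,"wz": -1,"gripper": 0.2}
    - {"dx": 0,"dy": 0,"dz": 0,"wx": 0,"wy": 0,"wz": -1,"gripper": 0.2}
    - {"dx": 0,"dy": 0,"dz": 0,"wx": 0,"wy": 0,"wz": -1,"gripper": 0.2}

```text
time: 8.95
tcp_pos: [0.5074, -0.1213, 0.2039]
eef_rot: [0.775, 0.632, -0.0, -0.0]
wrist_force: [0.1, -0.1, -0.2]
grip_width: 0.399
grasp_force: 0.0
```

```bash
python3 - <<'E'
from h import *
s=state()
c=camera("wrist"); P=wpts(c); hsv=cv2.cvtColor(c["image"],cv2.COLOR_BGR2HSV); ok=c["depth"]>0
cv2.imwrite("pics/w5.png",c["image"])
for l in ("tab_center","mask_blue_center"):
    for d in trace(l,c)[:2]:
        p=P[d["region"]&ok]; print(l,round(d["score"],2),np.round(d["position"]),np.median(p,0).round(4))
C={}
for n,lo,hi in (("blue",100,130),("yellow",20,35)):
    m=ok&(hsv[...,0]>=lo)&(hsv[...,0]<=hi)&(hsv[...,1]>110)&np.all((P>[.45,-.25,.115])&(P<[.68,-.03,.13]),-1)
    if m.sum()>5: r=cv2.minAreaRect(P[m][:,:2].astype(np.float32)); print(n,m.sum(),P[m].mean(0),r); C[n]=np.array(r[0])
if len(C)==2: d=C["yellow"]-C["blue"]; print("yaw",np.degrees(np.arctan2(d[1],d[0])),np.hypot(*d))
if "blue" in C: print("delta units",(C["blue"]-s["tcp_pos"][:2])/.05)
E
```

```text
t 8.95 tcp [ 0.5074 -0.1213  0.2039] tooly yaw -11.66 z [-0.001  0.    -1.   ] F [ 0.1 -0.1 -0.2] w 0.399 g 0.0 q [-0.3   0.26  1.64 -0.    1.24 -0.1 ]
tab_center 0.9 [228. 321.] [ 0.5109 -0.1123  0.1099]
mask_blue_center 0.79 [229. 322.] [ 0.511  -0.1122  0.1104]
blue 793 [ 0.50845845 -0.12013551  0.12186215] ((0.5082499384880066, -0.12135057151317596), (0.035243820399045944, 0.010246764868497849), 70.70671844482422)
yellow 841 [ 0.55962896 -0.13765104  0.12133044] ((0.5600199103355408, -0.13880309462547302), (0.0353984571993351, 0.011247584596276283), 71.68875885009766)
yaw -18.629821774678135 0.0546325960217867
delta units [ 0.0168747  -0.00194957]
```

View pics/w5.png

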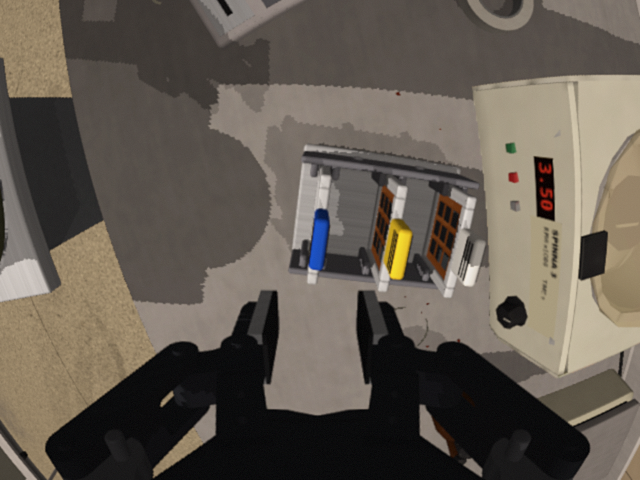

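The wrist view shows the blue tab at (319,240) standing clear, with yellow at (398,250) and white at (465,255). The tab spacing of 54.6 mm and the 122 mm top height both agree with the spec. Descending on the blue tab.

Emit:
servo_tool:
  deltas:
    - {"dx": 0.017,"dy": 0,"dz": -0.3,"wx": 0,"wy": 0,"wz": -0.72,"gripper": 0.2}
    - {"dx": 0,"dy": 0,"dz": -0.35,"wx": 0,"wy": 0,"wz": -0.7,"gripper": 0.2}
    - {"dx": 0,"dy": 0,"dz": -0.35,"wx": 0,"wy": 0,"wz": 0,"gripper": 0.2}
    - {"dx": 0,"dy": 0,"dz": -0.35,"wx": 0,"wy": 0,"wz": 0,"gripper": 0.2}
    - {"dx": 0,"dy": 0,"dz": -0.35,"wx": 0,"wy": 0,"wz": 0,"gripper": 0.2}
    - {"dx": 0,"dy": 0,"dz": -0.3,"wx": 0,"wy": 0,"wz": 0,"gripper": 0.2}
    - {"dx": 0,"dy": 0,"dz": -0.22,"wx": 0,"wy": 0,"wz": 0,"gripper": 0.2}
    - {"dx": 0,"dy": 0,"dz": 0,"wx": 0,"wy": 0,"wz": 0,"gripper": 0.2}
  grip_force: 60

```text
time: 9.9
tcp_pos: [0.5078, -0.121, 0.092]
eef_rot: [0.811, 0.585, -0.001, -0.001]
wrist_force: [0.2, 0.0, 0.7]
grip_width: 0.399
grasp_force: 0.0
```

```bash
python3 -c "
from h import *
state()"
```

```text
t 9.9 tcp [ 0.5078 -0.121   0.092 ] tooly yaw -18.46 z [-0.002  0.001 -1.   ] F [0.2 0.  0.7] w 0.399 g 0.0 q [-0.3   0.4   1.74  0.    1.01  0.02]
```

Emit:
servo_tool:
  deltas:
    - {"dx": 0,"dy": 0,"dz": 0,"wx": 0,"wy": 0,"wz": 0,"gripper": 1}
    - {"dx": 0,"dy": 0,"dz": 0,"wx": 0,"wy": 0,"wz": 0,"gripper": 1}
    - {"dx": 0,"dy": 0,"dz": 0,"wx": 0,"wy": 0,"wz": 0,"gripper": 1}
    - {"dx": 0,"dy": 0,"dz": 0,"wx": 0,"wy": 0,"wz": 0,"gripper": 1}
    - {"dx": 0,"dy": 0,"dz": 0,"wx": 0,"wy": 0,"wz": 0,"gripper": 1}
    - {"dx": 0,"dy": 0,"dz": 0,"wx": 0,"wy": 0,"wz": 0,"gripper": 1}
    - {"dx": 0,"dy": 0,"dz": 0,"wx": 0,"wy": 0,"wz": 0,"gripper": 1}
    - {"dx": 0,"dy": 0,"dz": 0,"wx": 0,"wy": 0,"wz": 0,"gripper": 1}

```text
time: 10.7
tcp_pos: [0.5089, -0.1213, 0.0942]
eef_rot: [0.812, 0.584, 0.0, 0.001]
wrist_force: [-0.4, 0.0, 7.0]
grip_width: 0.106
grasp_force: 59.6
```

```bash
python3 -c "
from h import *
state()"
```

```text
t 10.7 tcp [ 0.5089 -0.1213  0.0942] tooly yaw -18.53 z [ 0.002 -0.001 -1.   ] F [-0.4  0.   7. ] w 0.106 g 59.6 q [-0.3   0.4   1.73 -0.    1.01  0.02]
```

Emit:
servo_tool:
  deltas:
    - {"dx": 0,"dy": 0,"dz": 0.15,"wx": 0,"wy": 0,"wz": 0,"gripper": 1}
    - {"dx": 0,"dy": 0,"dz": 0.2,"wx": 0,"wy": 0,"wz": 0,"gripper": 1}
    - {"dx": 0,"dy": 0,"dz": 0.2,"wx": 0,"wy": 0,"wz": 0,"gripper": 1}
    - {"dx": 0,"dy": 0,"dz": 0.2,"wx": 0,"wy": 0,"wz": 0,"gripper": 1}
    - {"dx": 0,"dy": 0,"dz": 0.2,"wx": 0,"wy": 0,"wz": 0,"gripper": 1}
    - {"dx": 0,"dy": 0,"dz": 0.2,"wx": 0,"wy": 0,"wz": 0,"gripper": 1}
    - {"dx": 0,"dy": 0,"dz": 0.2,"wx": 0,"wy": 0,"wz": 0,"gripper": 1}
    - {"dx": 0,"dy": 0,"dz": 0.2,"wx": 0,"wy": 0,"wz": 0,"gripper": 1}

```text
time: 11.5
tcp_pos: [0.5084, -0.1211, 0.1717]
eef_rot: [0.812, 0.584, 0.0, 0.0]
wrist_force: [-0.2, -1.1, -1.5]
grip_width: 0.104
grasp_force: 58.4
```

Emit:
servo_tool:
  deltas:
    - {"dx": 0,"dy": 0,"dz": 0.3,"wx": 0,"wy": 0,"wz": 0,"gripper": 1}
    - {"dx": 0,"dy": 0,"dz": 0.3,"wx": 0,"wy": 0,"wz": 0,"gripper": 1}
    - {"dx": 0,"dy": 0,"dz": 0.3,"wx": 0,"wy": 0,"wz": 0,"gripper": 1}
    - {"dx": 0,"dy": 0,"dz": 0.3,"wx": 0,"wy": 0,"wz": 0,"gripper": 1}
    - {"dx": 0,"dy": 0,"dz": 0.3,"wx": 0,"wy": 0,"wz": 0,"gripper": 1}
    - {"dx": 0,"dy": 0,"dz": 0.3,"wx": 0,"wy": 0,"wz": 0,"gripper": 1}
    - {"dx": 0,"dy": 0,"dz": 0.3,"wx": 0,"wy": 0,"wz": 0,"gripper": 1}
    - {"dx": 0,"dy": 0,"dz": 0.1,"wx": 0,"wy": 0,"wz": 0,"gripper": 1}

```text
time: 12.3
tcp_pos: [0.5087, -0.1212, 0.2826]
eef_rot: [0.812, 0.584, 0.001, 0.001]
wrist_force: [-0.2, -0.1, -0.6]
grip_width: 0.105
grasp_force: 58.5
```

```bash
python3 - <<'E'
from h import *
state()
for n in ("side","top"):
    c=camera(n); cv2.imwrite(f"pics/{n}6.png",c["image"] if n=="top" else cv2.resize(c["image"][120:330,220:500],None,fx=2.8,fy=2.8))
    for l in ("mask_blue_center","mask_yellow_center","mask_white_center"):
        for d in trace(l,c)[:1]:
            p=pts(c,d["region"]); print(n,l,round(d["score"],2),np.round(d["position"]),np.median(p,0).round(3))
E
```

```text
t 12.3 tcp [ 0.5087 -0.1212  0.2826] tooly yaw -18.53 z [ 0.002 -0.001 -1.   ] F [-0.2 -0.1 -0.6] w 0.105 g 58.5 q [-0.3   0.2   1.52 -0.    1.41  0.02]
side mask_blue_center 0.85 [204. 336.] [ 0.502 -0.137  0.245]
side mask_yellow_center 0.51 [265. 354.] [ 0.557 -0.143  0.075]
side mask_white_center 0.64 [264. 374.] [ 0.609 -0.16   0.074]
```

View pics/side6.png

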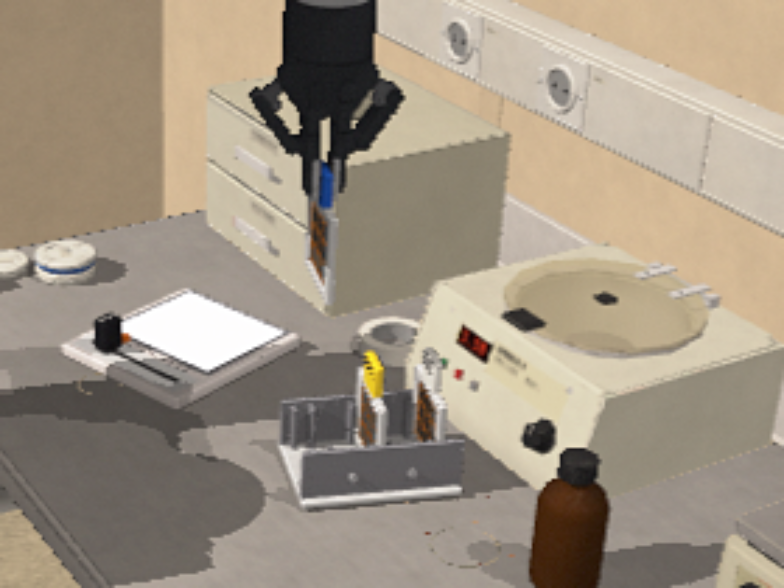

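The blue mask hangs free and upright in the gripper (crop (325,230)). Yellow and white are still in their slots, and the lamp's knob is untouched. Carrying it over the lamp and turning it in line with the panel.

Emit:
servo_tool:
  deltas:
    - {"dx": 0,"dy": 0.2,"dz": 0,"wx": 0,"wy": 0,"wz": 0.46,"gripper": 1}
    - {"dx": 0,"dy": 0.35,"dz": 0,"wx": 0,"wy": 0,"wz": 0.46,"gripper": 1}
    - {"dx": 0,"dy": 0.4,"dz": 0,"wx": 0,"wy": 0,"wz": 0.46,"gripper": 1}
    - {"dx": 0,"dy": 0.4,"dz": 0,"wx": 0,"wy": 0,"wz": 0.46,"gripper": 1}
    - {"dx": 0,"dy": 0.4,"dz": 0,"wx": 0,"wy": 0,"wz": 0.46,"gripper": 1}
    - {"dx": 0,"dy": 0.4,"dz": 0,"wx": 0,"wy": 0,"wz": 0.46,"gripper": 1}
    - {"dx": 0,"dy": 0.4,"dz": 0,"wx": 0,"wy": 0,"wz": 0.46,"gripper": 1}
    - {"dx": 0,"dy": 0.4,"dz": 0,"wx": 0,"wy": 0,"wz": 0.46,"gripper": 1}

```text
time: 13.5
tcp_pos: [0.5081, 0.0278, 0.2807]
eef_rot: [0.707, 0.708, -0.0, -0.0]
wrist_force: [0.3, -0.3, -1.9]
grip_width: 0.108
grasp_force: 58.5
```

Emit:
servo_tool:
  deltas:
    - {"dx": 0,"dy": 0.4,"dz": 0,"wx": 0,"wy": 0,"wz": 0.47,"gripper": 1}
    - {"dx": 0,"dy": 0.4,"dz": 0,"wx": 0,"wy": 0,"wz": 0.47,"gripper": 1}
    - {"dx": 0,"dy": 0.4,"dz": 0,"wx": 0,"wy": 0,"wz": 0.47,"gripper": 1}
    - {"dx": 0,"dy": 0.4,"dz": 0,"wx": 0,"wy": 0,"wz": 0.47,"gripper": 1}
    - {"dx": 0,"dy": 0.35,"dz": 0,"wx": 0,"wy": 0,"wz": 0.47,"gripper": 1}
    - {"dx": 0,"dy": 0.3,"dz": 0,"wx": 0,"wy": 0,"wz": 0.47,"gripper": 1}
    - {"dx": 0,"dy": 0.15,"dz": 0,"wx": 0,"wy": 0,"wz": 0.47,"gripper": 1}
    - {"dx": 0,"dy": 0.05,"dz": 0,"wx": 0,"wy": 0,"wz": 0.47,"gripper": 1}

```text
time: 14.3
tcp_pos: [0.5082, 0.1497, 0.2806]
eef_rot: [0.581, 0.814, -0.0, -0.0]
wrist_force: [-0.3, -0.2, -1.2]
grip_width: 0.104
grasp_force: 58.5
```

Emit:
servo_tool:
  deltas:
    - {"dx": 0,"dy": 0,"dz": 0,"wx": 0.18,"wy": -0.533,"wz": 0,"gripper": 1}
    - {"dx": 0,"dy": 0,"dz": 0,"wx": 0.18,"wy": -0.533,"wz": 0,"gripper": 1}
    - {"dx": 0,"dy": 0,"dz": 0,"wx": 0.18,"wy": -0.533,"wz": 0,"gripper": 1}
    - {"dx": 0,"dy": 0,"dz": 0,"wx": 0.18,"wy": -0.533,"wz": 0,"gripper": 1}
    - {"dx": 0,"dy": 0,"dz": 0,"wx": 0.18,"wy": -0.533,"wz": 0,"gripper": 1}
    - {"dx": 0,"dy": 0,"dz": 0,"wx": 0.18,"wy": -0.533,"wz": 0,"gripper": 1}
    - {"dx": 0,"dy": 0,"dz": 0,"wx": 0.18,"wy": -0.533,"wz": 0,"gripper": 1}
    - {"dx": 0,"dy": 0,"dz": 0,"wx": 0.18,"wy": -0.533,"wz": 0,"gripper": 1}

```text
time: 15.1
tcp_pos: [0.5083, 0.1488, 0.2808]
eef_rot: [0.571, 0.797, 0.159, 0.115]
wrist_force: [1.1, 0.0, -2.4]
grip_width: 0.109
grasp_force: 58.6
```

```bash
python3 -c "
from h import *
state()"
```

```text
t 15.1 tcp [0.5083 0.1488 0.2808] tooly yaw 18.76 z [ 0.364  0.123 -0.923] F [ 1.1  0.  -2.4] w 0.109 g 58.6 q [ 0.19  0.02  1.78  0.06  0.96 -0.16]
```

Emit:
servo_tool:
  deltas:
    - {"dx": 0,"dy": 0,"dz": -0.1,"wx": 0.18,"wy": -0.533,"wz": 0,"gripper": 1}
    - {"dx": 0,"dy": 0,"dz": -0.1,"wx": 0.18,"wy": -0.533,"wz": 0,"gripper": 1}
    - {"dx": 0,"dy": 0,"dz": -0.1,"wx": 0.18,"wy": -0.533,"wz": 0,"gripper": 1}
    - {"dx": 0,"dy": 0,"dz": -0.1,"wx": 0.18,"wy": -0.533,"wz": 0,"gripper": 1}
    - {"dx": 0,"dy": 0,"dz": -0.1,"wx": 0.18,"wy": -0.533,"wz": 0,"gripper": 1}
    - {"dx": 0,"dy": 0,"dz": -0.1,"wx": 0.18,"wy": -0.533,"wz": 0,"gripper": 1}
    - {"dx": 0,"dy": 0,"dz": -0.1,"wx": 0.18,"wy": -0.533,"wz": 0,"gripper": 1}
    - {"dx": 0,"dy": 0,"dz": -0.1,"wx": 0.18,"wy": -0.533,"wz": 0,"gripper": 1}

```text
time: 15.9
tcp_pos: [0.5082, 0.1487, 0.2407]
eef_rot: [0.538, 0.751, 0.311, 0.224]
wrist_force: [-0.3, 1.3, -1.5]
grip_width: 0.107
grasp_force: 58.6
```

```bash
python3 - <<'E'
from h import *
s=state(); from scipy.spatial.transform import Rotation as R
z=R.from_quat(s["eef_rot"]).as_matrix()[:,2]; print("tilt",np.degrees(np.arccos(-z[2])),"mask centre by kinematics",s["tcp_pos"]+.042*z)
for n in ("side","top"):
    c=camera(n); np.savez(f"{n}7.npz",**{k:c[k] for k in("image","depth","camera_matrix","world_to_cam")})
    if n=="side": cv2.imwrite("pics/side7.png",cv2.resize(c["image"][100:340,190:490],None,fx=2.4,fy=2.4))
    for d in trace("mask_blue_center",c)[:1]:
        p=pts(c,d["region"]); p=p[np.linalg.norm(p-np.median(p,0),axis=1)<.08]
        w,v=np.linalg.eigh(np.cov(p.T)); print(n,round(d["score"],2),len(p),p.mean(0).round(3),p.min(0).round(3),p.max(0).round(3),"normal",v[:,0].round(3),np.sqrt(w).round(4))
E
```

```text
t 15.9 tcp [0.5082 0.1487 0.2407] tooly yaw 18.8 z [ 0.671  0.226 -0.706] F [-0.3  1.3 -1.5] w 0.107 g 58.6 q [ 0.16 -0.07  2.09  0.33  0.36 -0.43]
tilt 45.10979896382484 mask centre by kinematics [0.53643625 0.15816587 0.21102381]
side 0.83 274 [0.53  0.142 0.218] [0.483 0.105 0.178] [0.578 0.199 0.266] normal [-0.679 -0.239 -0.694] [0.0029 0.0216 0.0349]
top 0.81 417 [0.535 0.157 0.214] [0.494 0.113 0.182] [0.573 0.203 0.264] normal [0.68  0.226 0.697] [0.002  0.0241 0.0268]
```

View pics/side7.png

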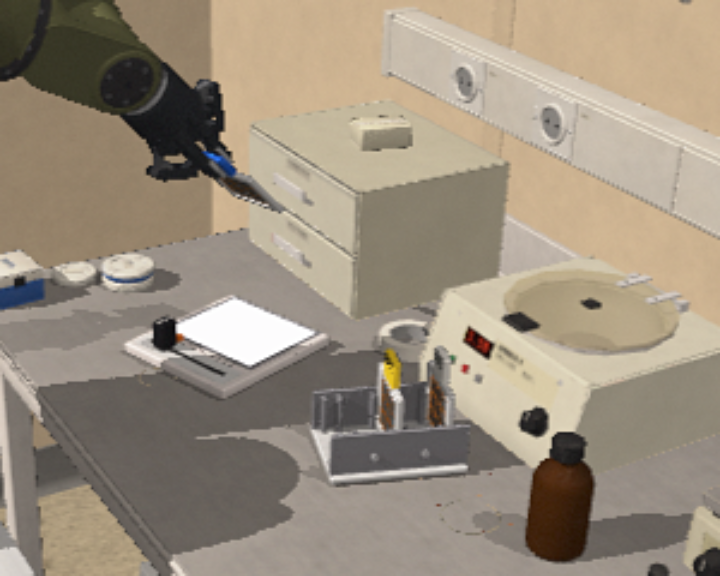

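The blue mask (crop (240,185)) leans at 45°: the depth fit of its face agrees with the kinematics. Its centre is at (0.536, 0.158), against the panel centre at (0.538, 0.158), with about 16 cm of air below. The knob is still level with the clip. I'll hold still for one call, then hand in.

Emit:
servo_tool:
  deltas:
    - {"dx": 0,"dy": 0,"dz": 0,"wx": 0,"wy": 0,"wz": 0,"gripper": 1}
    - {"dx": 0,"dy": 0,"dz": 0,"wx": 0,"wy": 0,"wz": 0,"gripper": 1}
    - {"dx": 0,"dy": 0,"dz": 0,"wx": 0,"wy": 0,"wz": 0,"gripper": 1}
    - {"dx": 0,"dy": 0,"dz": 0,"wx": 0,"wy": 0,"wz": 0,"gripper": 1}
    - {"dx": 0,"dy": 0,"dz": 0,"wx": 0,"wy": 0,"wz": 0,"gripper": 1}
    - {"dx": 0,"dy": 0,"dz": 0,"wx": 0,"wy": 0,"wz": 0,"gripper": 1}
    - {"dx": 0,"dy": 0,"dz": 0,"wx": 0,"wy": 0,"wz": 0,"gripper": 1}
    - {"dx": 0,"dy": 0,"dz": 0,"wx": 0,"wy": 0,"wz": 0,"gripper": 1}

```text
time: 16.9
tcp_pos: [0.5084, 0.1489, 0.2408]
eef_rot: [0.539, 0.751, 0.311, 0.223]
wrist_force: [0.8, -0.4, -1.3]
grip_width: 0.106
grasp_force: 58.7
```

```bash
python3 -c "
from h import *
state(); print(close_job())"
```

```text
t 16.9 tcp [0.5084 0.1489 0.2408] tooly yaw 18.67 z [ 0.67   0.226 -0.707] F [ 0.8 -0.4 -1.3] w 0.106 g 58.7 q [ 0.16 -0.07  2.09  0.33  0.36 -0.43]
the job is handed in; nothing more can be done
None
```

The job is handed in at 16.9 s: the dimmer knob stands level with the orange clip, and the arm is holding the blue mask still at 45°, centred over the bright panel with about 16 cm of air below, the other two masks still in their slots.

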